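# Test the herb chopper's spring on the counter scale

## Task

Take the taller of the two springs off the green chopping board, stand it upright in the middle of the counter scale's round plate and let go of it. Then press its cap straight down from above until the top of the cap is level with the scale's height pointer, hold it there for two seconds so that the force can be read on the dial, and let it come up again, leaving it standing on the plate. Be gentle: the dial's needle must never run past 27 newtons, and leave the short spring, the pepper mill and the mug where they are.

Things in the scene. Friction and masses are not known exactly. Their poses are not given: they have to be found in the camera images.
- tall_mid (a point): The spring to test: loose steel coil spring, 88 mm tall, 0.2 kg, on the green board. From below: round foot 48 mm across, 8 mm thick; open coil 34 mm across; round cap 40 mm across, 18 mm thick (best gripped there). This point lies on its axis half-way up, 44 mm above the underside, and does not go down with the cap; z is the axis, up.
- tall_top (a point): Centre of the top face of the tall spring's cap, 44 mm above tall_mid when relaxed. The cap slides down along the axis by at most 45 mm, against 2 N at the start plus 0.45 N per mm, and springs back.
- board: Green chopping board, fixed, 280 mm (its x) by 200 mm, 15 mm thick; origin at the centre of its underside. Both springs start upright on it. It lies on the robot's left or right, the scale on the other side.
- plate_top (a point): Centre of the upper face of the scale's round steel plate, 120 mm across, 70 mm above the table. Under load the plate sinks 0.2 mm per newton (this point stays). The white scale is fixed, 160 mm wide. This point's x axis runs, roughly away from the robot, to the height pointer and then to the sloped dial (95 mm high).
- mark (a point): Inner tip of the fixed height pointer, a level steel finger 12 mm wide, 4 mm thick, at half its thickness: press the cap's top to this height. It ends 45 mm from the plate's axis; its 10 mm upright rod stands 78 mm from it along the plate's x axis and ends 6 mm above the finger. It is 18 to 32 mm lower than the top of the relaxed spring on the plate.
- dial (a joint): Needle of the scale's dial, in rad: 0 unloaded, 0.1 rad for each newton on the plate (the spring's own weight included).
- short_mid (a point): Bystander: the other loose spring, of the same make and widths but only 56 mm tall. The point is on its axis, 28 mm above its underside. It stands on the green board, at least 95 mm from the tall one.
- mill: Bystander: loose wooden pepper mill, 58 mm across, 153 mm tall; origin at the centre of its underside.
- mug: Bystander: loose white mug, 76 mm across with a handle, 85 mm tall; origin at the centre of its underside.
Things that resemble listed ones, but are neither listed nor needed, are in the scene too. What is shaped like the part that bears tall_mid but brown is not meant.

How it is judged:
By the outcome, as a careful person would: the job done as asked, in the order asked, and still so for the second after the job is handed in, with the robot touching nothing.
It also fails if it takes over 48 s, if anything falls off the work surface, if the arm or the gripper's body presses on something with over 40 N, if the wrist force passes 120 N, or if a joint passes its speed limit or range.

## Robot

A 6-joint arm with a two-finger parallel gripper is mounted at the origin on the work surface. World frame = base frame: x ahead of the robot, y to its left, z up, the work surface at z = 0. Lengths are in m, angles in degrees, forces in N, time in s.
With the tool pointing down it reaches from about 0.35 to 0.875 m from the base axis. Payload 4.2 kg.
Tool frame: the origin (TCP) lies midway between the tips of the shut fingers; the grasp point (between the pads) lies 19 mm behind it; z points along the fingers, y is the line along which they close (so a half turn about z gives the same grasp; the last joint's range is limited). The gripper opens to 87 mm and grips with 3 to 60 N. Pads are 19 mm wide; open, the fingers measure 117 mm over their backs; the gripper's body (75 mm by 190 mm) begins 51 mm behind the grasp point.
Start: joints at [-49.297, 22.042, 0.453, 0, -68.411, -14.817], TCP at [0.273, -0.562, 0.223] pointing down, gripper open.
Joint ranges: [-179.83, 179.83], [-69.29, 118.12], [-61.27, 80.66], [-181.25, 117.63], [-171.15, -9.14], [-177.46, 177.46]. Speed limits (degrees/s): [159.86, 159.86, 180, 180, 180, 180].

## Interface

Orientations are given as a 3x3 rotation matrix whose columns are the frame's x, y, z axes.
In Python, from station import r, cams gives the robot as it stands.
- The arm moves only by the tool play_rows, never from a script. Its argument "commands" is text: rows parted by semicolons, each of 6 numbers parted by spaces: the shift along the world's x, y, z normalised to -1 to 1, where 1 is 30 mm, then the turn, a rotation vector about the world's x, y, z normalised to -1 to 1, where 1 is 0.15 rad. A call has 1 to 20 rows; each row shifts and turns the commanded pose from where the row before left it; what a row does not reach is not made up. A row lasts 1/10 s, in which the tool goes at most 50 mm and 8.59 degrees, less where a joint would pass 70% of its speed; a pose out of reach is approached as far as the arm can. A call with a number of a shift or a turn outside -1 to 1 is refused whole. A call with a gripper value outside its range is refused whole. "grip" is the finger opening in mm, from 0 to 87, set as the call begins (left out, the last holds). The fingers move at their own pace and stop on an object; the grip force is fixed at half the most. Time passes only in rows, so rows that do not move let the fingers close. It gives the time, the measured TCP pose, the force, the opening and the grip force at its end, in the units of the state.
- r.sense(): the state, without advancing time (a new reading comes with each control period).
- cams.capture(name): name is "scene" or "top" or "wrist"; returns (picture, depth): 480x640x3 uint8, blue, green, red; 480x640 float32, m along the optical axis (not along the pixel's ray), 0 where there is no reading.
- cams.camera_info(name): a dict with "mtx" (3x3 intrinsics, pixels), "R" (3x3) and "t" (3): a world point X has camera coordinates R X + t. Camera axes: x right, y down, z forward; pixel columns grow to the right and rows downward; lengths in m; the calibration is good to about 2 mm. A picture is of the moment at which its call begins: read the wrist's pose just before it. camera_info takes no time and is no camera call; for the wrist camera it gives the pose at the moment of the call.
- r.finish_job(): hands the job in; it is judged then, once.
The state is a dict: "time_s": time; "joints": joint angles; "joint_velocities": joint speeds; "effort": joint torques, N m; "tcp_pos": TCP position; "ee_rot": TCP orientation; "wrist_force": force on the tool from outside, world axes, zero at the start; "moment": the same for the moment, N m; "gripper_width": opening from 0.0 (shut) to 1.0 (fully open); "gripper_force": force on a finger pad.
Only numpy, scipy, OpenCV 4.12 (cv2) and the standard library are available. Lean on these libraries where they do the work, as an engineer would, in place of code of your own. Each camera call takes 0.05 s, during which the arm holds its last target. There are 200 camera calls.

## Working session

There is one attempt and no reset: what is moved stays moved. The work goes in short steps, Python scripts to look and compute and a tool call to move; the robot and the scene stay as the last step left them, time stands still between calls to the robot, and variables do not carry over. Pictures are saved under pics/ and viewed, at most 10 in all, crops included, and the job is handed in when it is done.

Besides the shell and the picture viewer there is one more tool, called after "Request:" in YAML: its name, and indented under it one key for each argument. play_rows: Moves the arm, as the interface text tells. Scaled input: -1 to 1 covers 30 mm each way for a shift and 0.15 rad each way for a turn. Its arguments: {"type":"object","properties":{"commands":{"type":"string"},"grip":{"type":"number"}},"required":["commands"]}

```bash
mkdir -p pics
cat > h.py <<'E'
import numpy as np, cv2
from station import r, cams
def cap(n):
    i=cams.camera_info(n); p,d=cams.capture(n); return p,d,i
def pts(d,i):
    v,u=np.mgrid[0:480,0:640]; K=i["mtx"]
    c=np.stack([(u-K[0][2])/K[0][0]*d,(v-K[1][2])/K[1][1]*d,d],-1)
    return (c-np.array(i["t"]))@np.array(i["R"])
E
python3 - <<'E'
from h import *
np.set_printoptions(precision=4,suppress=True)
s=r.sense();print(s["time_s"],s["tcp_pos"],s["ee_rot"],s["wrist_force"],s["gripper_width"])
for n in("scene","top"):
    p,d,i=cap(n); cv2.imwrite(f"pics/{n}0.png",p); np.savez(f"{n}0.npz",p=p,d=d,X=pts(d,i)); print(n,i)
E
```

```text
0.0 [ 0.2726 -0.5617  0.2215] [[-0.8998 -0.4364 -0.001 ]
 [-0.4364  0.8998  0.0019]
 [ 0.0001  0.0022 -1.    ]] [-0.1469 -0.0593  0.04  ] 0.9981960484445932
scene {'mtx': array([[548.9277,   0.    , 319.6173],
       [  0.    , 548.9277, 235.0212],
       [  0.    ,   0.    ,   1.    ]]), 'R': array([[ 0.8211,  0.5708, -0.0032],
       [ 0.3723, -0.5398, -0.755 ],
       [-0.4327,  0.6187, -0.6557]]), 't': array([-0.5289, -0.128 ,  1.2365])}
top {'mtx': array([[440.4484,   0.    , 322.7418],
       [  0.    , 440.4484, 238.5485],
       [  0.    ,   0.    ,   1.    ]]), 'R': array([[ 0.0175, -0.9998, -0.0094],
       [-0.9837, -0.0156, -0.1792],
       [ 0.1791,  0.0124, -0.9838]]), 't': array([0.0664, 0.6049, 0.7528])}
```

View pics/scene0.png

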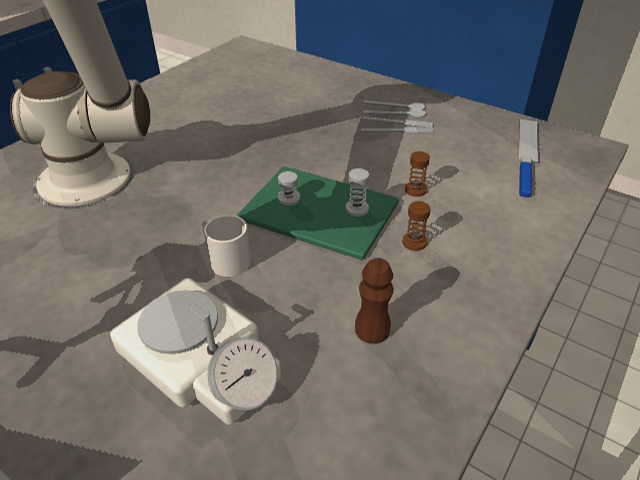

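View pics/top0.png

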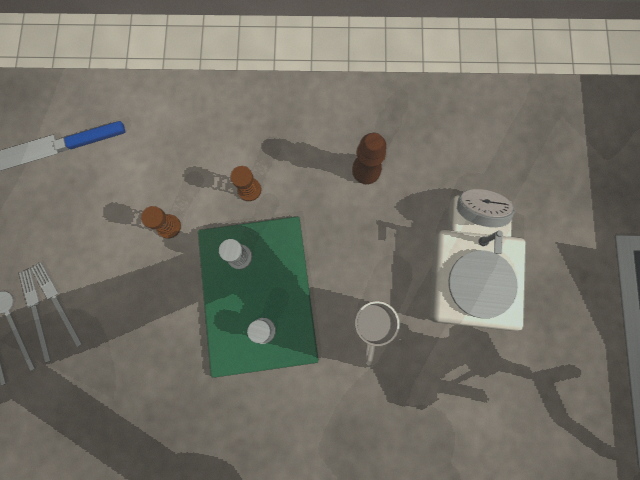

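The scene view shows the tall spring at (358,190), the short one at (288,187), the scale plate at (178,320) and the pointer near (210,330). In the top view the tall cap is at (231,247), the short cap at (260,331), the plate at (484,283) and the pointer at about (490,240).

Run:
```python
from h import *
np.set_printoptions(precision=4,suppress=True)
T=np.load("top0.npz");X=T["X"];S=np.load("scene0.npz")
def box(D,u0,u1,v0,v1,z0,z1,nm):
    q=D["X"][v0:v1,u0:u1].reshape(-1,3);q=q[(q[:,2]>z0)&(q[:,2]<z1)]
    c,rad=cv2.minEnclosingCircle(q[:,:2].astype(np.float32)) if len(q) else (0,0)
    print(nm,len(q),np.median(q,0),q.min(0),q.max(0),"circ",c,rad)
box(T,212,255,232,275,.094,.115,"tall")
box(T,245,280,315,350,.062,.085,"short")
box(T,440,530,235,325,.066,.076,"plate")
box(S,130,225,285,355,.066,.076,"plateS")
box(S,343,372,165,190,.095,.115,"tallS")
box(T,350,405,295,375,.075,.1,"mug"); box(T,350,390,130,185,.12,.17,"mill")
print("pointer map top z(mm)")
print((X[228:262:2,474:512:2,2]*1000).astype(int))
print("scene z"); print((S["X"][298:356:3,184:226:2,2]*1000).astype(int))
for n,(a,b,c,e) in dict(top=(440,530,180,330),scene=(110,290,280,410)).items():
    im=cv2.imread(f"pics/{n}0.png")[c:e,a:b];cv2.imwrite(f"pics/{n}c.png",cv2.resize(im,None,fx=4,fy=4,interpolation=cv2.INTER_CUBIC))
```

```text
tall 427 [0.5726 0.2353 0.1025] [0.5534 0.2165 0.0941] [0.592  0.2546 0.1063] circ (0.5729990005493164, 0.2359115183353424) 0.01997094601392746
short 424 [0.4362 0.1856 0.0704] [0.4174 0.1667 0.0636] [0.455  0.2055 0.0739] circ (0.43614351749420166, 0.1861453354358673) 0.02011135406792164
plate 3632 [ 0.5246 -0.2071  0.0695] [ 0.4668 -0.2675  0.066 ] [ 0.607  -0.1469  0.0757] circ (0.5365213751792908, -0.20737160742282867) 0.07068808376789093
plateS 3572 [ 0.5255 -0.2159  0.0695] [ 0.4664 -0.2686  0.066 ] [ 0.6089 -0.1485  0.0752] circ (0.5377287864685059, -0.20569345355033875) 0.07186298817396164
tallS 241 [0.5756 0.2313 0.1017] [0.553 0.213 0.095] [0.5931 0.2556 0.1055] circ (0.5736424922943115, 0.23416315019130707) 0.0215271208435297
mug 360 [ 0.4524 -0.0216  0.084 ] [ 0.4065 -0.055   0.0751] [0.4909 0.0187 0.0875] circ (0.4486584961414337, -0.018623916432261467) 0.04270440712571144
mill 559 [ 0.7476 -0.0055  0.1475] [ 0.7312 -0.0286  0.1274] [0.7713 0.016  0.1543] circ (0.7539787292480469, -0.00662583252415061) 0.02350659668445587
pointer map top z(mm)
[[ 52  53  52  52  53  51  
[... 2439 characters left out ...]
7  69  69  71  68  70  69  70  68 101 100 101  97  56  58  60
   58  57  57]
 [ 70  68  70  69  68  69  70  66  68  67  69  69  97  94  90  56  57  57
   57  59  57]
 [ 69  67  69  69  69  70  68  69  71  69  66  62  87  86  86  57  57  57
   57  55  57]
 [ 69  69  69  69  70  69  69  67  67  62  58  57  78  80  82  77  58  55
   56  58  57]
 [ 71  70  70  69  68  65  65  61  56  56  56  59  63  72  75  71  62  56
   88  94  99]
 [ 67  67  65  64  62  56  56  56  58  57  57  56  62  65  68  66  61  91
   98  98  95]
 [ 61 712  57  56  56  55  57  57  57  57  57  57  61  61  62  61  91  98
   95  97  97]
 [ 59  58  58  57  57  58  57  58  57  57  55  57  58  56  58  90  96  96
   96  95  94]]
```

View pics/scenec.png

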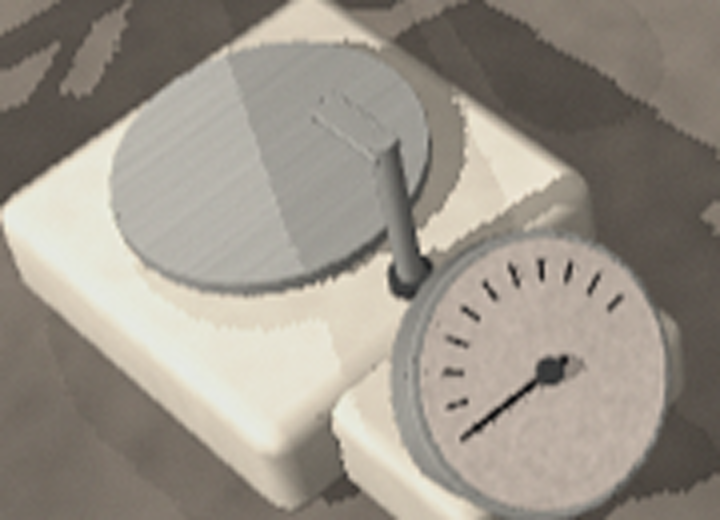

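View pics/topc.png

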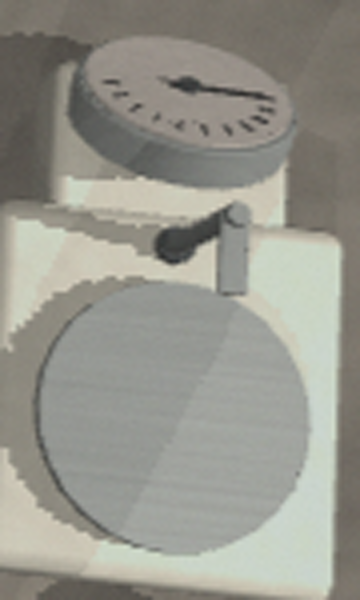

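The crops show the pointer finger running from the rod at (385,145) to its tip at (325,105), over the plate's far part. In the top crop it lies at (232,250). Next I need its direction and height.

Run:
```python
from h import *
np.set_printoptions(precision=4,suppress=True)
for n,(a,b,c,e) in dict(top=(470,520,225,265),scene=(180,215,298,325)).items():
    X=np.load(n+"0.npz")["X"];q=X[c:e,a:b].reshape(-1,3)
    f=q[(q[:,2]>.127)&(q[:,2]<.1355)]; rd=q[(q[:,2]>.1355)&(q[:,2]<.15)]
    m,v,_=(lambda l:(l[:2],l[2:],0))(cv2.fitLine(f[:,:2].astype(np.float32),cv2.DIST_L2,0,.01,.01).ravel())
    w=f[:,:2]@m if 0 else None
    t=f[:,:2]-f[:,:2].mean(0); print(n,len(f),"mean",f.mean(0),"med z",np.median(f[:,2]),"dir",m,"ext",(t@m).min(),(t@m).max(),"rod",rd.mean(0),len(rd))
    # plate mask
    reg=dict(top=(440,530,240,325),scene=(130,225,285,355))[n]
    P=X[reg[2]:reg[3],reg[0]:reg[1]]; M=((P[...,2]>.0655)&(P[...,2]<.075)).astype(np.uint8)
    M=cv2.morphologyEx(M,cv2.MORPH_OPEN,np.ones((3,3))); k,l,st,_=cv2.connectedComponentsWithStats(M)
    j=1+st[1:,4].argmax(); g=P[l==j]; print(cv2.minEnclosingCircle(g[:,:2].astype(np.float32)),g.mean(0), g.min(0),g.max(0))
```

```text
top 149 mean [ 0.5857 -0.212   0.1328] med z 0.13289273912132257 dir [ 0.9995 -0.032 ] ext -0.015957249684621186 0.020850789886848395 rod [ 0.6007 -0.2141  0.1371] 28
((0.5254237055778503, -0.2070600539445877), 0.06060738489031792) [ 0.5246 -0.2069  0.0695] [ 0.4668 -0.2675  0.0656] [ 0.5852 -0.1469  0.074 ]
scene 173 mean [ 0.5887 -0.2153  0.1326] med z 0.13278148894820563 dir [ 0.9891 -0.1476] ext -0.019221239372781918 0.020327541632729446 rod [ 0.6036 -0.2158  0.1372] 31
((0.5261492133140564, -0.20889392495155334), 0.061179593205451965) [ 0.5257 -0.2136  0.0694] [ 0.4664 -0.2686  0.0655] [ 0.5864 -0.1485  0.0738]
```

Request:
play_rows:
  commands: ".36 .97 0 0 0 -.18;.36 .97 0 0 0 -.18;.36 .97 0 0 0 -.18;.36 .97 0 0 0 -.18;.36 .97 0 0 0 -.18;.36 .97 0 0 0 -.18;.36 .97 0 0 0 -.18;.36 .97 0 0 0 -.18;.36 .97 0 0 0 -.18;.36 .97 0 0 0 -.18;.36 .97 0 0 0 -.18;.36 .97 0 0 0 -.18;.36 .97 0 0 0 -.18;.36 .97 0 0 0 -.18;.36 .97 0 0 0 -.18;.36 .97 0 0 0 -.18;.36 .97 0 0 0 -.18;.36 .97 0 0 0 -.18;.36 .97 0 0 0 -.18;.36 .97 0 0 0 -.18"
  grip: 87

```text
time_s: 2.1
tcp_pos: [0.4888, 0.021, 0.2222]
ee_rot: [[-0.996, 0.089, -0.001], [0.089, 0.996, -0.0], [0.001, -0.0, -1.0]]
wrist_force: [0.5, -0.2, 0.2]
gripper_width: 1.0
gripper_force: 0.0
```

Request:
play_rows:
  commands: ".35 .9 0 0 0 0;.35 .9 0 0 0 0;.35 .9 0 0 0 0;.35 .9 0 0 0 0;.35 .9 0 0 0 0;.35 .9 0 0 0 0;.35 .9 0 0 0 0;.35 .9 0 0 0 0;0 0 0 0 0 0;0 0 0 0 0 0;0 0 0 0 0 0"

```text
time_s: 3.2
tcp_pos: [0.5724, 0.235, 0.2222]
ee_rot: [[-0.996, 0.089, -0.001], [0.089, 0.996, -0.001], [0.001, -0.001, -1.0]]
wrist_force: [-0.8, 0.3, 0.1]
gripper_width: 1.003
gripper_force: 0.0
```

Run:
```python
from h import *
np.set_printoptions(precision=4,suppress=True)
s=r.sense();print(s["time_s"],s["tcp_pos"],s["ee_rot"],s["wrist_force"],s["joints"])
p,d,i=cap("wrist");X=pts(d,i);cv2.imwrite("pics/w1.png",p)
m=((X[...,2]>.094)&(X[...,2]<.112)&(abs(X[...,0]-.573)<.04)&(abs(X[...,1]-.236)<.04))
q=X[m];print(len(q),np.median(q,0),cv2.minEnclosingCircle(q[:,:2].astype(np.float32)))
```

```text
3.2 [0.5724 0.235  0.2222] [[-0.9961  0.0885 -0.0009]
 [ 0.0885  0.9961 -0.0006]
 [ 0.0008 -0.0006 -1.    ]] [-0.76    0.3108  0.0909] [  37.2853   21.4823   -0.4486   -0.0054  -68.1285 -132.3618]
1652 [0.5725 0.2375 0.1027] ((0.5735547542572021, 0.23730473220348358), 0.020058054476976395)
```

View pics/w1.png

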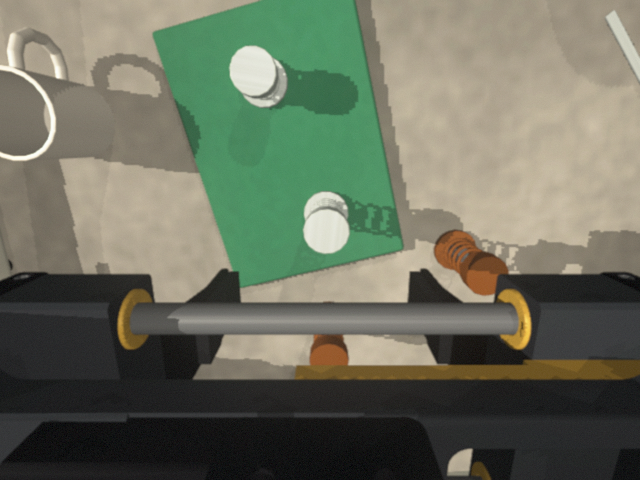

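The wrist view shows the tall cap at (326,223), centred between the fingers, with the short one at (255,70). I'll descend and grip.

Request:
play_rows:
  commands: "0.02 .06 -.5 0 0 0;0 0 -.6 0 0 0;0 0 -.6 0 0 0;0 0 -.6 0 0 0;0 0 -.6 0 0 0;0 0 -.5 0 0 0;0 0 -.5 0 0 0;0 0 -.4 0 0 0;0 0 -.3 0 0 0;0 0 -.3 0 0 0;0 0 0 0 0 0;0 0 0 0 0 0;0 0 0 0 0 0"

```text
time_s: 4.55
tcp_pos: [0.574, 0.2378, 0.0763]
ee_rot: [[-0.996, 0.088, 0.001], [0.088, 0.996, 0.001], [-0.001, 0.001, -1.0]]
wrist_force: [0.6, 0.2, 0.4]
gripper_width: 0.997
gripper_force: 0.0
```

Request:
play_rows:
  commands: "0 0 0 0 0 0;0 0 0 0 0 0;0 0 0 0 0 0;0 0 0 0 0 0;0 0 0 0 0 0;0 0 0 0 0 0;0 0 0 0 0 0;0 0 0 0 0 0;0 0 0 0 0 0;0 0 0 0 0 0"
  grip: 30

```text
time_s: 5.55
tcp_pos: [0.5735, 0.2374, 0.0755]
ee_rot: [[-0.996, 0.088, -0.0], [0.088, 0.996, -0.0], [0.0, -0.0, -1.0]]
wrist_force: [-1.0, -0.6, -0.0]
gripper_width: 0.451
gripper_force: 30.0
```

Request:
play_rows:
  commands: "0 0 .3 0 0 0;0 0 .5 0 0 0;0 0 .6 0 0 0;0 0 .6 0 0 0;0 0 .6 0 0 0;0 0 .6 0 0 0;0 0 .5 0 0 0;0 0 .3 0 0 0;0 0 0 0 0 0;0 0 0 0 0 0"

```text
time_s: 6.55
tcp_pos: [0.573, 0.2374, 0.1949]
ee_rot: [[-0.996, 0.088, -0.001], [0.088, 0.996, -0.0], [0.001, -0.0, -1.0]]
wrist_force: [-0.2, 0.6, -1.6]
gripper_width: 0.451
gripper_force: 30.0
```

Request:
play_rows:
  commands: "-.03 -.3 0 0 0 0;-.07 -.7 0 0 0 0;-.07 -.7 0 0 0 0;-.07 -.7 0 0 0 0;-.07 -.7 0 0 0 0;-.07 -.7 0 0 0 0;-.07 -.7 0 0 0 0;-.07 -.7 0 0 0 0;-.07 -.7 0 0 0 0;-.07 -.7 0 0 0 0;-.07 -.7 0 0 0 0;-.07 -.7 0 0 0 0;-.07 -.7 0 0 0 0;-.07 -.7 0 0 0 0;-.07 -.7 0 0 0 0;-.07 -.7 0 0 0 0;-.07 -.7 0 0 0 0;-.07 -.7 0 0 0 0;-.07 -.7 0 0 0 0;-.07 -.7 0 0 0 0"

```text
time_s: 8.55
tcp_pos: [0.5316, -0.1725, 0.1958]
ee_rot: [[-0.996, 0.089, 0.0], [0.089, 0.996, -0.0], [-0.0, -0.0, -1.0]]
wrist_force: [0.5, -0.0, -2.2]
gripper_width: 0.449
gripper_force: 30.0
```

Request:
play_rows:
  commands: "-.07 -.5 0 0 0 0;-.07 -.45 0 0 0 0;-.08 -.3 0 0 0 0;0 0 0 0 0 0;0 0 0 0 0 0;0 0 0 0 0 0;0 0 0 0 0 0;0 0 0 0 0 0"

```text
time_s: 9.35
tcp_pos: [0.5263, -0.2074, 0.1956]
ee_rot: [[-0.996, 0.087, 0.0], [0.087, 0.996, 0.0], [-0.0, 0.0, -1.0]]
wrist_force: [-0.9, 0.5, -2.2]
gripper_width: 0.452
gripper_force: 30.0
```

Run:
```python
from h import *
np.set_printoptions(precision=4,suppress=True)
s=r.sense();print(s["time_s"],s["tcp_pos"],s["wrist_force"],s["gripper_width"],s["gripper_force"])
for n in("scene","wrist"):
    p,d,i=cap(n);X=pts(d,i);cv2.imwrite(f"pics/{n}2.png",p);np.savez(f"{n}2.npz",p=p,d=d,X=X)
    m=((X[...,2]>.1385)&(X[...,2]<.152)&(abs(X[...,0]-.526)<.04)&(abs(X[...,1]+.208)<.04))
    q=X[m];print(n,len(q),q.min(0) if len(q) else 0,q.max(0) if len(q) else 0)
    q=X[(X[...,2]>.066)&(X[...,2]<.074)&(abs(X[...,0]-.526)<.07)&(abs(X[...,1]+.208)<.07)];print(len(q),q.min(0) if len(q) else 0,q.max(0) if len(q) else 0)
```

```text
9.35 [ 0.5263 -0.2074  0.1956] [-0.9257  0.4722 -2.2232] 0.45153914386363514 30.002382276579738
scene 486 [ 0.503  -0.234   0.1385] [ 0.5506 -0.1863  0.152 ]
3334 [ 0.4652 -0.2686  0.066 ] [ 0.5866 -0.1491  0.0736]
wrist 1509 [ 0.5026 -0.2307  0.1385] [ 0.5389 -0.1838  0.1513]
9785 [ 0.4666 -0.2659  0.0663] [ 0.5776 -0.1468  0.0724]
```

View pics/scene2.png

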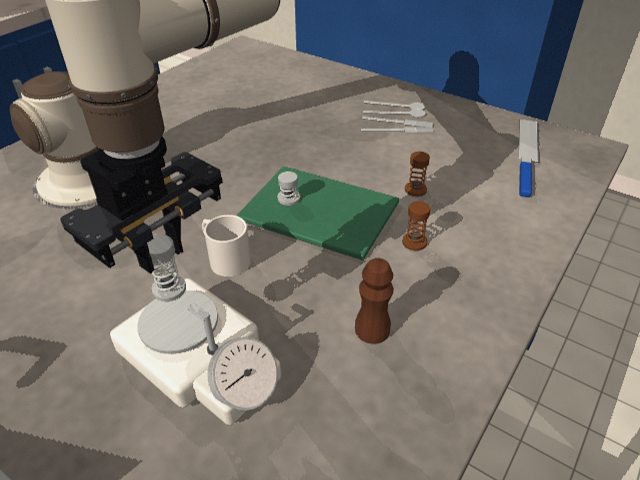

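View pics/wrist2.png

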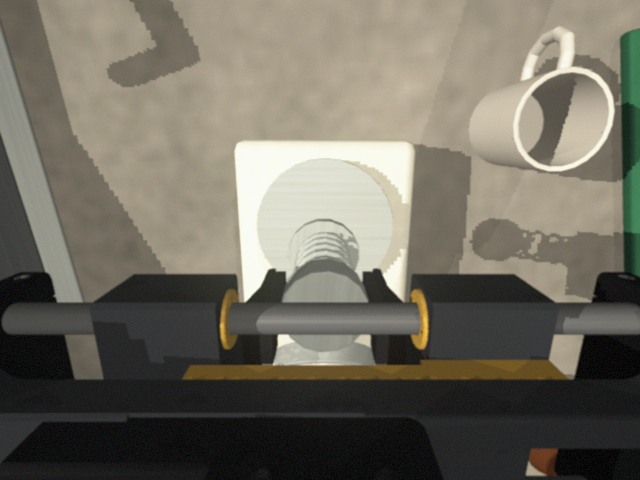

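The spring is in the gripper above the plate: its foot is at about (168,290) in the scene view and centred between the fingers in the wrist view. I'll lower it gently.

Request:
play_rows:
  commands: "0 0 -.3 0 0 0;0 0 -.4 0 0 0;0 0 -.4 0 0 0;0 0 -.4 0 0 0;0 0 -.3 0 0 0;0 0 -.15 0 0 0;0 0 -.05 0 0 0;0 0 -.05 0 0 0;0 0 -.05 0 0 0;0 0 0 0 0 0;0 0 0 0 0 0;0 0 0 0 0 0"

```text
time_s: 10.65
tcp_pos: [0.5262, -0.208, 0.1328]
ee_rot: [[-0.996, 0.088, 0.001], [0.088, 0.996, -0.0], [-0.001, -0.0, -1.0]]
wrist_force: [-0.7, -0.4, -2.9]
gripper_width: 0.448
gripper_force: 30.0
```

Run:
```python
from h import *
s=r.sense();print(s["time_s"],s["tcp_pos"],s["wrist_force"])
```

```text
10.65 [ 0.52622348 -0.20800782  0.13284349] [-0.74822002 -0.39047581 -2.90669252]
```

Request:
play_rows:
  commands: "0 0 -.03 0 0 0;0 0 -.03 0 0 0;0 0 0 0 0 0;0 0 0 0 0 0;0 0 0 0 0 0"

```text
time_s: 11.15
tcp_pos: [0.5261, -0.208, 0.1308]
ee_rot: [[-0.996, 0.088, 0.0], [0.088, 0.996, -0.0], [-0.0, -0.0, -1.0]]
wrist_force: [-0.5, -0.2, -2.0]
gripper_width: 0.449
gripper_force: 30.0
```

Request:
play_rows:
  commands: "0 0 -.03 0 0 0;0 0 0 0 0 0;0 0 0 0 0 0;0 0 0 0 0 0"

```text
time_s: 11.55
tcp_pos: [0.5263, -0.208, 0.1301]
ee_rot: [[-0.996, 0.088, 0.001], [0.088, 0.996, -0.0], [-0.001, -0.0, -1.0]]
wrist_force: [0.7, -0.5, -0.1]
gripper_width: 0.449
gripper_force: 30.0
```

Request:
play_rows:
  commands: "0 0 0 0 0 0;0 0 0 0 0 0;0 0 0 0 0 0;0 0 0 0 0 0;0 0 0 0 0 0;0 0 0 0 0 0;0 0 0 0 0 0;0 0 0 0 0 0"
  grip: 87

```text
time_s: 12.35
tcp_pos: [0.5261, -0.2079, 0.1298]
ee_rot: [[-0.996, 0.088, -0.0], [0.088, 0.996, 0.0], [0.0, 0.0, -1.0]]
wrist_force: [0.0, 0.4, -0.6]
gripper_width: 0.989
gripper_force: 0.0
```

Request:
play_rows:
  commands: "0 0 .2 0 0 0;0 0 .4 0 0 0;0 0 .5 0 0 0;0 0 .5 0 0 0;0 0 .5 0 0 0;0 0 .4 0 0 0;0 0 .3 0 0 0;0 0 0 0 0 0;0 0 0 0 0 0"

```text
time_s: 13.25
tcp_pos: [0.5258, -0.2078, 0.2136]
ee_rot: [[-0.996, 0.088, -0.0], [0.088, 0.996, 0.0], [0.0, 0.0, -1.0]]
wrist_force: [-0.2, -0.6, -0.9]
gripper_width: 0.996
gripper_force: 0.0
```

Run:
```python
from h import *
np.set_printoptions(precision=4,suppress=True)
s=r.sense();print(s["time_s"],s["tcp_pos"],s["wrist_force"],s["gripper_width"])
for n in("scene","wrist","top"):
    p,d,i=cap(n);X=pts(d,i);cv2.imwrite(f"pics/{n}3.png",p);np.savez(f"{n}3.npz",p=p,d=d,X=X)
    m=(X[...,2]>.148)&(X[...,2]<.163)&(abs(X[...,0]-.526)<.035)&(abs(X[...,1]+.208)<.035)
    q=X[m];print(n,len(q))
    if len(q)>5:print("cap",np.median(q,0),cv2.minEnclosingCircle(q[:,:2].astype(np.float32)))
    q=X[(X[...,2]>.126)&(X[...,2]<.142)&(abs(X[...,0]-.59)<.03)&(abs(X[...,1]+.213)<.025)]
    f=q[q[:,0]<.592]
    if len(f)>5:print("finger",len(f),f.mean(0),np.median(f[:,2]),np.histogram(f[:,2],np.arange(.126,.1421,.001)))
```

```text
13.25 [ 0.5258 -0.2078  0.2136] [-0.2003 -0.5826 -0.8735] 0.9963005480866429
scene 561
cap [ 0.5294 -0.2123  0.1568] ((0.5267915725708008, -0.2105654776096344), 0.020895613357424736)
finger 107 [ 0.5813 -0.2142  0.1328] 0.13262339255279842 (array([ 0,  0,  0,  0,  5, 18, 43, 27, 14,  0,  0,  0,  0,  0,  0,  0]), array([0.126, 0.127, 0.128, 0.129, 0.13 , 0.131, 0.132, 0.133, 0.134,
       0.135, 0.136, 0.137, 0.138, 0.139, 0.14 , 0.141, 0.142]))
wrist 2652
cap [ 0.5249 -0.2077  0.1573] ((0.5262653231620789, -0.20795194804668427), 0.02010209485888481)
finger 62 [ 0.5717 -0.2104  0.1322] 0.1324404421003615 (array([ 0,  0,  0,  2,  9, 14, 19, 16,  2,  0,  0,  0,  0,  0,  0,  0]), array([0.126, 0.127, 0.128, 0.129, 0.13 , 0.131, 0.132, 0.133, 0.134,
       0.135, 0.136, 0.137, 0.138, 0.139, 0.14 , 0.141, 0.142]))
top 0
```

View pics/scene3.png

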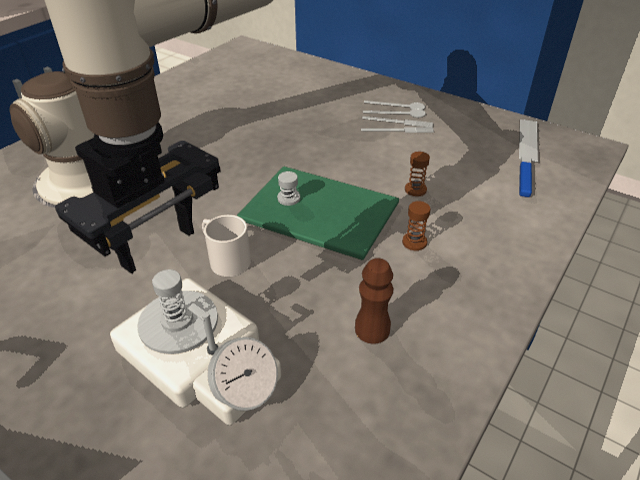

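The tall spring stands centred on the plate, with its cap at (168,280), and the needle has moved slightly. I'll shut the fingers and approach the cap.

Request:
play_rows:
  commands: "0 0 0 0 0 0;0 0 0 0 0 0;0 0 0 0 0 0;0 0 0 0 0 0;0 0 0 0 0 0;0 0 0 0 0 0;0 0 0 0 0 0;0 0 0 0 0 0;0 0 0 0 0 0;0 0 0 0 0 0"
  grip: 0

```text
time_s: 14.4
tcp_pos: [0.5261, -0.208, 0.2139]
ee_rot: [[-0.996, 0.088, 0.0], [0.088, 0.996, 0.0], [-0.0, 0.0, -1.0]]
wrist_force: [0.6, -0.1, 0.3]
gripper_width: 0.172
gripper_force: 0.0
```

Request:
play_rows:
  commands: "0.01 0 -.3 0 0 0;0 0 -.4 0 0 0;0 0 -.4 0 0 0;0 0 -.3 0 0 0;0 0 -.2 0 0 0;0 0 -.15 0 0 0;0 0 0 0 0 0;0 0 0 0 0 0;0 0 0 0 0 0"

```text
time_s: 15.3
tcp_pos: [0.5267, -0.208, 0.1619]
ee_rot: [[-0.996, 0.088, 0.001], [0.088, 0.996, -0.0], [-0.001, -0.0, -1.0]]
wrist_force: [1.7, 0.5, -0.1]
gripper_width: 0.006
gripper_force: 0.0
```

Request:
play_rows:
  commands: "0 0 -.05 0 0 0;0 0 -.05 0 0 0;0 0 -.05 0 0 0;0 0 -.05 0 0 0;0 0 0 0 0 0;0 0 0 0 0 0"

```text
time_s: 15.9
tcp_pos: [0.5265, -0.208, 0.1556]
ee_rot: [[-0.996, 0.088, 0.0], [0.088, 0.996, -0.0], [-0.0, -0.0, -1.0]]
wrist_force: [-0.8, -0.0, 2.3]
gripper_width: 0.008
gripper_force: 1.2
```

Request:
play_rows:
  commands: "0 0 -.08 0 0 0;0 0 -.08 0 0 0;0 0 -.08 0 0 0;0 0 -.08 0 0 0;0 0 -.08 0 0 0;0 0 -.08 0 0 0;0 0 -.08 0 0 0;0 0 -.08 0 0 0;0 0 -.08 0 0 0;0 0 -.05 0 0 0;0 0 0 0 0 0;0 0 0 0 0 0"

```text
time_s: 17.1
tcp_pos: [0.5267, -0.2081, 0.1339]
ee_rot: [[-0.996, 0.087, 0.001], [0.087, 0.996, -0.001], [-0.001, -0.001, -1.0]]
wrist_force: [-3.1, 2.6, 11.2]
gripper_width: 0.005
gripper_force: 5.6
```

Run:
```python
from h import *
np.set_printoptions(precision=4,suppress=True)
s=r.sense();print(s["time_s"],s["tcp_pos"],s["wrist_force"])
p,d,i=cap("scene");X=pts(d,i);cv2.imwrite("pics/s4.png",cv2.resize(p[250:415,110:300],None,fx=3.6,fy=3.6,interpolation=cv2.INTER_CUBIC))
m=(X[...,2]>.122)&(X[...,2]<.142)&(abs(X[...,0]-.526)<.022)&(abs(X[...,1]+.208)<.022)
q=X[m];print(len(q),np.histogram(q[:,2],np.arange(.122,.1421,.001)))
m=(X[...,2]>.122)&(X[...,2]<.142)&(X[...,0]>.568)&(X[...,0]<.592)&(abs(X[...,1]+.214)<.02)
print(m.sum(),X[m].mean(0))
```

```text
17.1 [ 0.5267 -0.2081  0.1339] [-3.1117  2.6448 11.1991]
420 (array([19, 14, 11, 13, 15, 11, 12, 14, 14, 36, 70, 85, 32, 14, 10, 12,  8,
        9, 12,  9]), array([0.122, 0.123, 0.124, 0.125, 0.126, 0.127, 0.128, 0.129, 0.13 ,
       0.131, 0.132, 0.133, 0.134, 0.135, 0.136, 0.137, 0.138, 0.139,
       0.14 , 0.141, 0.142]))
107 [ 0.5811 -0.2141  0.1325]
```

View pics/s4.png

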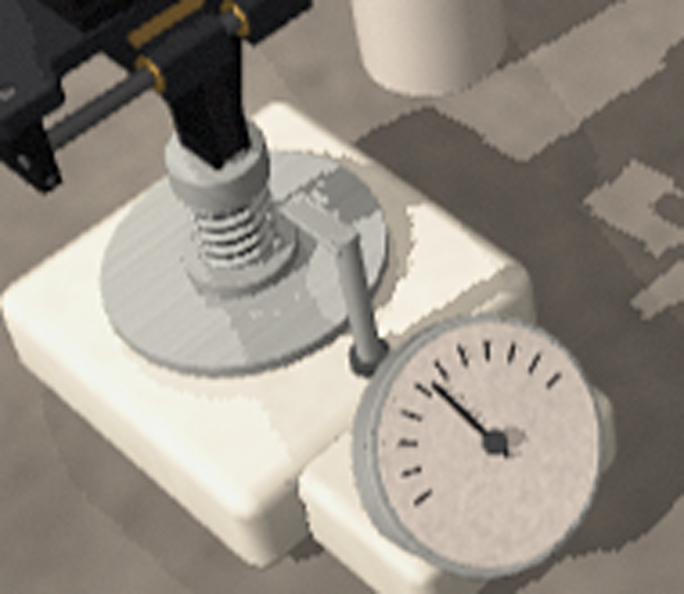

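The cap is pressed with the finger tips central on it. Needle at about 13 N, and the cap top is about 3 mm above the finger's mid-height. I'll take the last bit down and hold.

Request:
play_rows:
  commands: "0 0 -.05 0 0 0;0 0 -.045 0 0 0;0 0 0 0 0 0;0 0 0 0 0 0;0 0 0 0 0 0;0 0 0 0 0 0"

```text
time_s: 17.75
tcp_pos: [0.5267, -0.2081, 0.1313]
ee_rot: [[-0.996, 0.087, 0.001], [0.087, 0.996, -0.001], [-0.001, -0.001, -1.0]]
wrist_force: [-3.5, 3.0, 12.4]
gripper_width: 0.004
gripper_force: 6.2
```

Run:
```python
from h import *
np.set_printoptions(precision=4,suppress=True)
for k in range(3):
    s=r.sense();print(s["time_s"],s["tcp_pos"],s["wrist_force"])
    p,d,i=cap("scene");X=pts(d,i)
    m=(X[...,2]>.122)&(X[...,2]<.142)&(abs(X[...,0]-.526)<.022)&(abs(X[...,1]+.208)<.022)
    h=np.histogram(X[m][:,2],np.arange(.122,.1421,.001))[0]; c=.1225+h.argmax()*.001; q=X[m][:,2]; c=q[abs(q-c)<.0025].mean()
    m=(X[...,2]>.122)&(X[...,2]<.142)&(X[...,0]>.568)&(X[...,0]<.592)&(abs(X[...,1]+.214)<.02)
    print("cap",c,"fingertop",np.median(X[m][:,2]))
```

```text
17.75 [ 0.5267 -0.2081  0.1313] [-3.4546  2.9583 12.4232]
cap 0.1303489129559992 fingertop 0.13266210837506004
17.8 [ 0.5267 -0.2081  0.1313] [-3.792   1.4332 11.286 ]
cap 0.1302955236654331 fingertop 0.13283348444925158
17.85 [ 0.5267 -0.2081  0.1313] [-4.0555  2.0954 11.9432]
cap 0.13046222217103318 fingertop 0.13282191255298328
```

Request:
play_rows:
  commands: "0 0 0 0 0 0;0 0 0 0 0 0;0 0 0 0 0 0;0 0 0 0 0 0;0 0 0 0 0 0;0 0 0 0 0 0;0 0 0 0 0 0;0 0 0 0 0 0;0 0 0 0 0 0;0 0 0 0 0 0;0 0 0 0 0 0;0 0 0 0 0 0;0 0 0 0 0 0;0 0 0 0 0 0;0 0 0 0 0 0;0 0 0 0 0 0;0 0 0 0 0 0;0 0 0 0 0 0;0 0 0 0 0 0;0 0 0 0 0 0"

```text
time_s: 19.9
tcp_pos: [0.5267, -0.2081, 0.1313]
ee_rot: [[-0.996, 0.087, 0.001], [0.087, 0.996, -0.001], [-0.001, -0.001, -1.0]]
wrist_force: [-3.7, 3.7, 13.3]
gripper_width: 0.007
gripper_force: 6.2
```

Request:
play_rows:
  commands: "0 0 0 0 0 0;0 0 0 0 0 0;0 0 0 0 0 0;0 0 0 0 0 0;0 0 0 0 0 0;0 0 0 0 0 0;0 0 0 0 0 0;0 0 0 0 0 0"

```text
time_s: 20.7
tcp_pos: [0.5267, -0.2081, 0.1313]
ee_rot: [[-0.996, 0.087, 0.001], [0.087, 0.996, -0.001], [-0.001, -0.001, -1.0]]
wrist_force: [-1.9, 2.3, 11.8]
gripper_width: 0.003
gripper_force: 6.2
```

Request:
play_rows:
  commands: "0 0 .06 0 0 0;0 0 .08 0 0 0;0 0 .08 0 0 0;0 0 .08 0 0 0;0 0 .08 0 0 0;0 0 .08 0 0 0;0 0 .08 0 0 0;0 0 .08 0 0 0;0 0 .08 0 0 0;0 0 .08 0 0 0;0 0 .08 0 0 0;0 0 .08 0 0 0;0 0 .08 0 0 0;0 0 .2 0 0 0;0 0 .4 0 0 0;0 0 .5 0 0 0;0 0 .5 0 0 0;0 0 .5 0 0 0;0 0 .3 0 0 0;0 0 0 0 0 0"

```text
time_s: 22.7
tcp_pos: [0.5271, -0.2081, 0.2338]
ee_rot: [[-0.996, 0.088, 0.003], [0.088, 0.996, -0.001], [-0.003, -0.0, -1.0]]
wrist_force: [0.1, 0.2, 0.1]
gripper_width: 0.006
gripper_force: 0.0
```

Run:
```python
from h import *
np.set_printoptions(precision=4,suppress=True)
s=r.sense();print(s["time_s"],s["tcp_pos"],s["wrist_force"])
p,d,i=cap("scene");X=pts(d,i);cv2.imwrite("pics/s5.png",p)
q=X[(X[...,2]>.148)&(X[...,2]<.163)&(abs(X[...,0]-.526)<.035)&(abs(X[...,1]+.208)<.035)]
print(len(q),np.median(q,0),cv2.minEnclosingCircle(q[:,:2].astype(np.float32)))
```

```text
22.7 [ 0.5271 -0.2081  0.2338] [0.1135 0.1687 0.0805]
557 [ 0.5298 -0.2122  0.1568] ((0.5266655087471008, -0.20926083624362946), 0.021185047924518585)
```

View pics/s5.png

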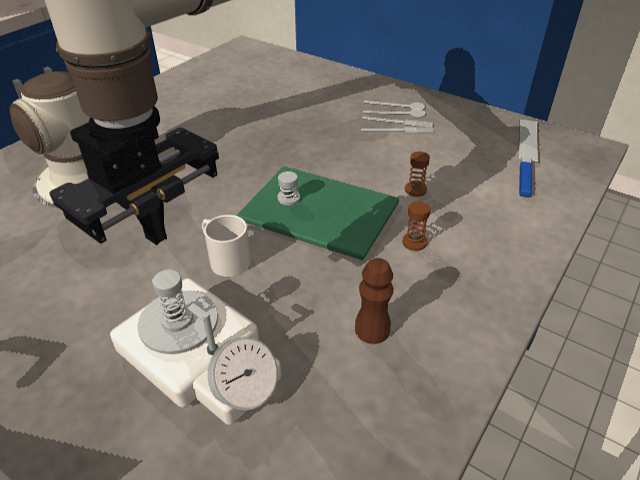

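The spring stands relaxed on the plate at (170,300), the gripper is clear of it, and the short spring, mill and mug are where they were.

```bash
python3 -c "
from station import r
print(r.finish_job())"
```

```text
the job is handed in; nothing more can be done
None
```

The job is handed in: the tall spring stands relaxed in the middle of the plate after its cap was held about 3 s at the pointer's height (within about 0.5 mm by my measurement), with about 14 N on the scale, well under 27 N; nothing else was moved.

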